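# Point out the balance tube and its place in the rotor

### The arm

A 7-joint arm with a two-finger parallel gripper is mounted at the origin on the work surface. World frame = base frame: x ahead of the robot, y to its left, z up, the work surface at z = 0. Lengths are in m, angles in degrees, forces in N, time in s.
With the tool pointing down it reaches from about 0.425 to 0.875 m from the base axis. Payload 4.7 kg.
Tool frame: the origin (TCP) lies between the finger pads, 19 mm behind the fingertips; this is the grasp point; z points along the fingers, y is the line along which they close (so a half turn about z gives the same grasp; the last joint's range is limited). The gripper opens to 87 mm and grips with 3 to 60 N. Pads are 19 mm wide; open, the fingers measure 117 mm over their backs; the gripper's body (75 mm by 190 mm) begins 51 mm behind the grasp point.
Start: joints at [-67.661, 18.392, -4.016, 83.108, 1.295, 78.541, -3.26], TCP at [0.239, 0.605, 0.241] pointing down, gripper open.
Joint ranges: [-163.93, 163.93], [-17.29, 119.83], [-79.2, 71.16], [3.27, 140.29], [-89.18, 269.18], [5.43, 117.66], [-154.24, 154.24]. Speed limits (degrees/s): [147.25, 147.25, 180, 180, 180, 180, 180].

### API

Orientations are given as [roll, pitch, yaw] about the fixed x, y, z axes, in that order (R = Rz(yaw) Ry(pitch) Rx(roll)).
In Python, from cell import sensors, vision, workorder gives the robot as it stands.
- The arm moves only by the tool drive_tool, never from a script. Its argument "moves" is a list of rows, each an object of numbers: "x", "y", "z": the shift along the tool's x, y, z in mm; "rx", "ry", "rz": the turn, a rotation vector about the tool's x, y, z in rad; "fingers": the closure, from -1 (fully open) to 1 (shut). In form: [{"x": .., "y": .., "z": .., "rx": .., "ry": .., "rz": .., "fingers": ..}, ...]. A call has 1 to 20 rows; each row is the pose to reach, as a shift and turn from the pose commanded when the call began, along the tool's axes at that moment; what a row does not reach only later rows make up. A row lasts 1/8 s, in which the tool goes at most 62.5 mm and 10.7 degrees, less where a joint would pass 70% of its speed; a pose out of reach is approached as far as the arm can. A call with a gripper value outside its range is refused whole. The fingers move at their own pace and stop on an object; "force" is the grip in N (left out, the last holds). Time passes only in rows, so rows that repeat a pose let the fingers close. It gives the time, the measured TCP pose, the force, the opening and the grip force at its end, in the units of the state.
- sensors.get_obs(): the state, without advancing time (a new reading comes with each control period).
- vision.read_camera(name): name is "scene" or "top" or "wrist"; returns a dict with "image" (420x560x3 uint8, red, green, blue), "fx", "fy", "cx", "cy" (pixels), "R" (3x3) and "t" (3): a world point X has camera coordinates R X + t. Camera axes: x right, y down, z forward; pixel columns grow to the right and rows downward; lengths in m; the calibration is good to about 2 mm. The wrist camera is an equidistant fisheye: a pixel r from the principal point sees the ray r / f radians off the axis. A picture is of the moment at which its call begins. There is no depth.
- workorder.sign_off(): hands the job in; it is judged then, once.
The state is a dict: "time_s": time; "qpos": joint angles; "joint_velocities": joint speeds; "effort": joint torques, N m; "tool_pos": TCP position; "tool_rot": TCP orientation; "force": force on the tool from outside, world axes, zero at the start; "wrist_torque": the same for the moment, N m; "grip_width": finger opening in m; "grasp_force": force on a finger pad.
Only numpy, scipy, OpenCV 4.12 (cv2) and the standard library are available. Lean on these libraries where they do the work, as an engineer would, in place of code of your own. Each camera call takes 0.05 s, during which the arm holds its last target. There are 200 camera calls.

### The job

Three tubes stand in the six-place centrifuge rotor, and one of them has no partner straight across the rotor. Without touching or moving anything, show a colleague how to balance it: point straight down at the spare tube of the same kind in the rack, holding the fingertips about 2 cm above its cap for about two seconds, then in the same way, about 2 cm above the mouth of the empty sleeve, at the place in the rotor where that tube has to go. Point closely at no other tube or place on the way, coming to each from well above, and finish still pointing at the empty place.

Things in the scene. Friction and masses are not known exactly. Their poses are not given: they have to be found in the camera images.
- centrifuge: white bench centrifuge, 340 mm wide, 420 deep; deck 240 mm, rubber rim of the 270 mm bowl 247 mm above the bench. Origin: under its middle; own x points from control panel (to the robot's left) to the lid hinge (to its right). Bowl centre at own x = 0.03. The open lid stands at own x = 0.18 to 0.27 over the whole width, up to 0.61 m above the bench
- rotor: aluminium fixed-angle rotor in the bowl, turns easily about its upright axis if touched; dished top face with six black sleeves at 60 degree steps, leaning outwards at the foot by 30 degrees; the central nut stands 6 mm above the origin. Origin: on the axis, level with the centres of the sleeve mouths (226 mm above the bench)
- place_0 (a point): centre of the mouth of a rotor sleeve, inside width 18 mm, 62 mm from the rotor axis; place_0 to place_5 follow one another round the rotor, so place_0 lies straight across from place_3. z axis up. It may hold one of the tubes or be empty
- place_1 (a point): centre of the mouth of a rotor sleeve, inside width 18 mm, 62 mm from the rotor axis; place_0 to place_5 follow one another round the rotor, so place_1 lies straight across from place_4. z axis up. It may hold one of the tubes or be empty
- place_2 (a point): centre of the mouth of a rotor sleeve, inside width 18 mm, 62 mm from the rotor axis; place_0 to place_5 follow one another round the rotor, so place_2 lies straight across from place_5. z axis up. It may hold one of the tubes or be empty
- place_3 (a point): centre of the mouth of a rotor sleeve, inside width 18 mm, 62 mm from the rotor axis; place_0 to place_5 follow one another round the rotor, so place_3 lies straight across from place_0. z axis up. It may hold one of the tubes or be empty
- place_4 (a point): centre of the mouth of a rotor sleeve, inside width 18 mm, 62 mm from the rotor axis; place_0 to place_5 follow one another round the rotor, so place_4 lies straight across from place_1. z axis up. It may hold one of the tubes or be empty
- place_5 (a point): centre of the mouth of a rotor sleeve, inside width 18 mm, 62 mm from the rotor axis; place_0 to place_5 follow one another round the rotor, so place_5 lies straight across from place_2. z axis up. It may hold one of the tubes or be empty
- sample_a: slim capped tube standing in one of the rotor's sleeves, 118 mm long, 17 mm wide, white with a blue screw cap 21 mm wide and 14 mm high, leaning inwards at the top by 30 degrees. Origin: centre of the top of the cap, which lies 29 mm above and 17 mm nearer the rotor axis than the centre of its sleeve's mouth; own z axis is upright, not along the tube
- sample_b: slim capped tube standing in one of the rotor's sleeves, 118 mm long, 17 mm wide, white with a blue screw cap 21 mm wide and 14 mm high, leaning inwards at the top by 30 degrees. Origin: centre of the top of the cap, which lies 29 mm above and 17 mm nearer the rotor axis than the centre of its sleeve's mouth; own z axis is upright, not along the tube
- sample_c: slim capped tube standing in one of the rotor's sleeves, 118 mm long, 17 mm wide, white with a blue screw cap 21 mm wide and 14 mm high, leaning inwards at the top by 30 degrees. Origin: centre of the top of the cap, which lies 29 mm above and 17 mm nearer the rotor axis than the centre of its sleeve's mouth; own z axis is upright, not along the tube
- rack: grey block rack on the bench, 200 x 100 x 55 mm, with a row of five slim holes along its +y side (38 mm apart) and three wide holes along its -y side. Origin: centre of its underside
- spare_tube: the spare tube: slim, capped, 118 mm long and 17 mm wide, white with a blue screw cap 21 mm wide and 14 mm high, the same kind as the tubes in the rotor and the only one of that kind in the rack; upright in one of the slim holes, its top 125 mm above the bench. Origin: its lower tip; z axis up
- spare_cap (a point): centre of the top face of the spare tube's cap, 125 mm above the bench
- short_tube_1: short capped tube in a slim hole of the rack, 75 mm long (top 82 mm above the bench), 17 mm wide, white with a blue screw cap 21 mm wide and 14 mm high; not the kind used in the rotor. Origin: its lower end; z axis up
- short_tube_2: short capped tube in a slim hole of the rack, 75 mm long (top 82 mm above the bench), 17 mm wide, white with a blue screw cap 21 mm wide and 14 mm high; not the kind used in the rotor. Origin: its lower end; z axis up
- wide_tube: wide capped tube in a wide hole of the rack, 115 mm long (top 122 mm above the bench), 29 mm wide, blue screw cap 34 mm wide. Origin: its lower end; z axis up
- funnel: black filter funnel with a glass stopper standing on the bench near the rack, 56 mm wide, 136 mm high. Origin: centre of its foot
There are look-alikes about, which are no part of the job. What is shaped like the spare_tube but pink or purple is not meant.

How it is judged:
By the outcome, as a careful person would: the job done as asked, in the order asked, and still so for the second after the job is handed in, with the robot touching nothing.
It also fails if it takes over 38 s, if anything falls off the work surface, if the arm or the gripper's body presses on something with over 40 N, if the wrist force passes 120 N, or if a joint passes its speed limit or range.

## Working session

There is one attempt and no reset: what is moved stays moved. The work goes in short steps, Python scripts to look and compute and a tool call to move; the robot and the scene stay as the last step left them, time stands still between calls to the robot, and variables do not carry over. Pictures are saved under pics/ and viewed, at most 10 in all, crops included, and the job is handed in when it is done.

Besides the shell and the picture viewer there is one more tool, called after "Call:" as a command line: name --argument value ..., lists and objects as JSON in quotes. drive_tool: Moves the arm, as the interface text tells. Its arguments: {"type":"object","properties":{"moves":{"type":"array"},"force":{"type":"number"}},"required":["moves"]}

```bash
mkdir -p pics
cat > h.py <<'E'
import numpy as np, cv2
from cell import sensors, vision, workorder
def snap(n, f):
    c=vision.read_camera(n); cv2.imwrite(f,cv2.cvtColor(c["image"],cv2.COLOR_RGB2BGR))
    np.savez(f.replace('.png','.npz'),**c); return c
def load(f): return dict(np.load(f))
def ray(c,u,v):
    R=np.array(c["R"]);t=np.array(c["t"])
    d=R.T@np.array([(u-c["cx"])/c["fx"],(v-c["cy"])/c["fy"],1]); return -R.T@t,d
def at(c,u,v,z):
    o,d=ray(c,u,v); return o+d*(z-o[2])/d[2]
def proj(c,X):
    p=np.array(c["R"])@np.array(X)+np.array(c["t"]); return c["fx"]*p[0]/p[2]+c["cx"],c["fy"]*p[1]/p[2]+c["cy"]
E
python3 - <<'E'
from h import *
for n in("scene","top"):
    c=snap(n,f"pics/{n}0.png"); o,_=ray(c,0,0); print(n,o,c["fx"])
o=sensors.get_obs(); print(o["time_s"],o["tool_pos"],o["tool_rot"],o["grip_width"])
E
```

```text
scene [0.96921293 0.56635245 0.66248264] 379.05519127788114
top [0.44466199 0.08521811 1.00583298] 422.94473420084245
0.1 [0.23841546 0.6041976  0.24025555] [-1.79901315e+02  5.05140553e-03  1.58471028e+02] 0.08669986546618556
```

View pics/scene0.png

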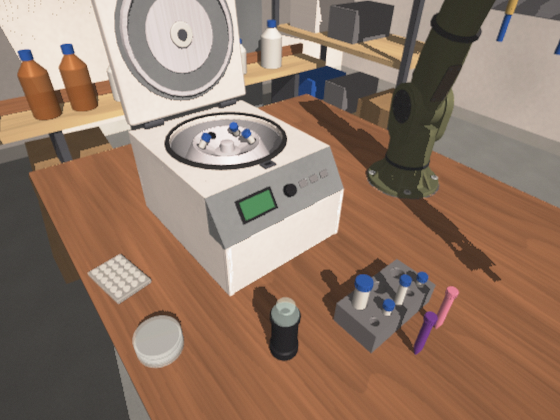

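View pics/top0.png

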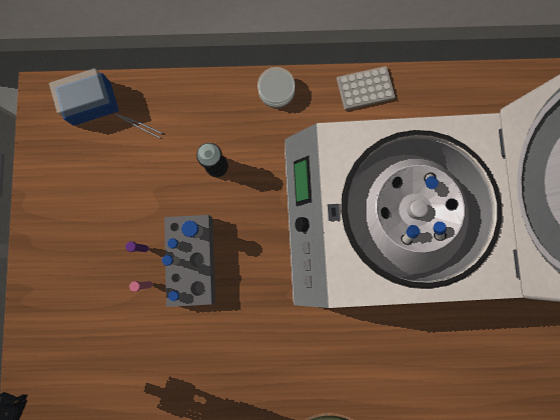

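Top view: rack at about (188,260) with slim blue caps at (173,243), (168,260) and (173,295) and a wide cap at (190,229). Rotor at about (419,209) with caps at (432,182), (440,228) and (413,231). I'll enlarge both.

Run:
```python
import cv2,numpy as np
a=cv2.imread("pics/top0.png"); s=cv2.imread("pics/scene0.png")
A=cv2.resize(a[205:313,120:220],None,fx=5,fy=5,interpolation=cv2.INTER_CUBIC)
B=cv2.resize(a[155:263,365:475],None,fx=5,fy=5,interpolation=cv2.INTER_CUBIC)
C=cv2.resize(s[255:355,330:460],None,fx=5,fy=5,interpolation=cv2.INTER_CUBIC)
cv2.imwrite("pics/A.png",A);cv2.imwrite("pics/B.png",B);cv2.imwrite("pics/C.png",C)
```

```text
(no output)
```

View pics/A.png

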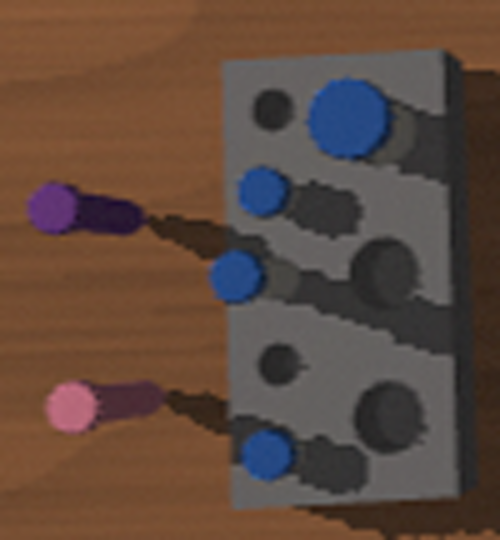

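View pics/B.png

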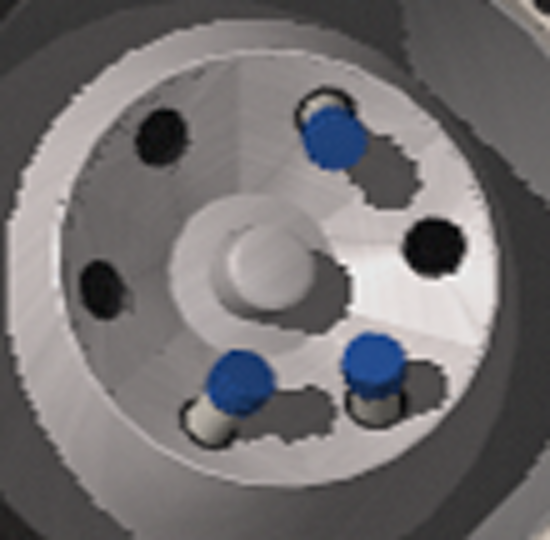

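View pics/C.png

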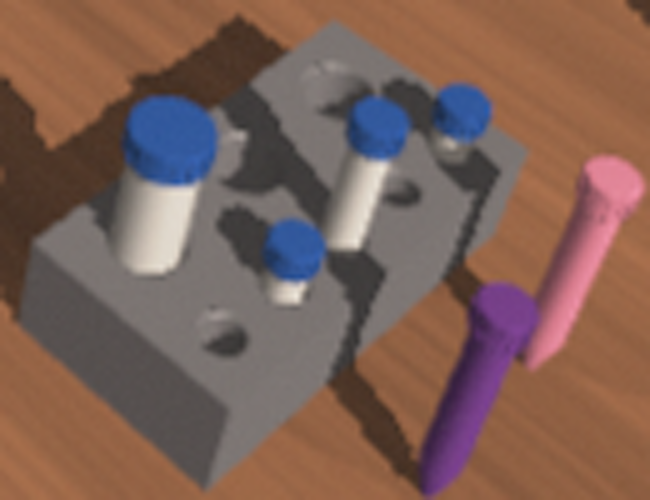

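Slim blue candidates in the rack (top image): (173,243) short, (167,260) and (173,295) short. In the scene crop, only the middle one, at (377,125), shows a long white body, so it is the spare. In the rotor crop, (325,112) and (210,422) are a pair. The tube at (377,402) has the empty sleeve at (161,137) straight across, which is the target.

Run:
```python
from h import *
from scipy.optimize import least_squares
t=load("pics/top0.npz"); s=load("pics/scene0.npz")
cv=lambda U,V,x,y:((U+.5)/5-.5+x,(V+.5)/5-.5+y)
a=cv(236,276,120,205); b=cv(379,112,330,255)
p=at(t,*a,.125); print("spare top",p,"scene",at(s,*b,.125))
for q in((263,190),(267,454)): print("short",at(t,*cv(*q,120,205),.082))
for q in((272,110),(280,364)): print("hole",at(t,*cv(*q,120,205),.055))
M=[at(t,*cv(*q,365,155),.226)[:2] for q in((161,137),(101,290),(434,247))]
C=[at(t,*cv(*q,365,155),.255)[:2] for q in((335,136),(240,382),(374,362))]
print(M,C)
ks=[0,1,4]; kc=[5,2,3]
def f(v):
    r=[]
    for m,k in zip(M,ks): w=v[2]+k*np.pi/3; r+=list(v[:2]+.062*np.array([np.cos(w),np.sin(w)])-m)
    for m,k in zip(C,kc): w=v[2]+k*np.pi/3; r+=list(v[:2]+.045*np.array([np.cos(w),np.sin(w)])-m)
    return np.array(r)*1e3
g=least_squares(f,[*np.mean(M+C,axis=0),np.arctan2(.5,.5)]); v=g.x; print(v,g.fun.round(1))
w=v[2]; P=v[:2]+.062*np.array([np.cos(w),np.sin(w)]); print("place",P, "r",np.hypot(*P), "nut",at(t,*cv(268,265,365,155),.232))
print(proj(s,[*P,.226]),proj(s,[v[0]*2-P[0],v[1]*2-P[1],.226]),proj(s,[*v[:2],.232]))
o=sensors.get_obs(); from scipy.spatial.transform import Rotation as Ro
R=Ro.from_euler('xyz',o["tool_rot"],degrees=True).as_matrix(); print(R.round(3))
for n in("x0","x1"): pass
# lid extent, centrifuge corners
for q in((326,126),(330,306),(500,115),(521,297)): print(at(t,*q,.24))
```

```text
spare top [0.46429743 0.33287711 0.125     ] scene [0.4651397  0.33215392 0.125     ]
short [0.50242869 0.33357094 0.082     ]
short [0.38866463 0.33066158 0.082     ]
hole [0.54021816 0.33712295 0.055     ]
hole [0.4263968  0.33242716 0.055     ]
[array([ 0.5972094 , -0.12516218]), array([ 0.54007036, -0.09974474]), array([ 0.55326412, -0.22390081])] [array([ 0.59039567, -0.17981799]), array([ 0.50248215, -0.14034957]), array([ 0.50850596, -0.1882162 ])]
[ 0.54635614 -0.16118866  0.62455371] [-0.6  0.2  0.   0.2 -0.7  1.  -3.   0.2  2.8 -2.4  1.3  0.7]
place [ 0.59665204 -0.12493508] r 0.6095920181662008 nut [ 0.54717448 -0.16015528  0.232     ]
(np.float64(217.4225663533412), np.float64(155.11276119319143)) (np.float64(236.76522969300242), np.float64(132.2662662659897)) (np.float64(227.42313167010863), np.float64(140.87633417820211))
[[-0.93   0.367 -0.001]
 [ 0.367  0.93  -0.002]
 [-0.    -0.002 -1.   ]]
[0.7041974  0.00479488 0.24      ]
[0.3737244  0.00930349 0.24      ]
[ 0.71719396 -0.320981    0.24      ]
[ 0.38216376 -0.32913885  0.24      ]
```

Six mouth and cap points fit the rotor to 3 mm or better. The two cameras agree on the spare to 1 mm, and the holes are spaced 38 mm. The spare is at (0.4645, 0.3325) and the place at (0.597, -0.125). Next I shut the fingers, rise, and go above the spare.

Call:
drive_tool --moves '[{"z":-40,"fingers":1},{"z":-80,"fingers":1},{"z":-120,"fingers":1},{"z":-160,"fingers":1},{"z":-170,"fingers":1},{"x":-30,"y":-17,"z":-170,"fingers":1},{"x":-62,"y":-34,"z":-170,"fingers":1},{"x":-93,"y":-51,"z":-170,"fingers":1},{"x":-124,"y":-68,"z":-170,"fingers":1},{"x":-155,"y":-85,"z":-170,"fingers":1},{"x":-186,"y":-102,"z":-170,"fingers":1},{"x":-217,"y":-119,"z":-170,"fingers":1},{"x":-248,"y":-136,"z":-170,"fingers":1},{"x":-279,"y":-153,"z":-170,"fingers":1},{"x":-300,"y":-165,"z":-170,"fingers":1},{"x":-310,"y":-170,"z":-170,"fingers":1},{"x":-310,"y":-170,"z":-170,"fingers":1},{"x":-310,"y":-170,"z":-170,"fingers":1}]'

```text
invalid input at $.moves[0]: expected keys x, y, z, rx, ry, rz, fingers
```

Call:
drive_tool --moves '[{"x":0,"y":0,"z":-40,"rx":0,"ry":0,"rz":0,"fingers":1},{"x":0,"y":0,"z":-80,"rx":0,"ry":0,"rz":0,"fingers":1},{"x":0,"y":0,"z":-120,"rx":0,"ry":0,"rz":0,"fingers":1},{"x":0,"y":0,"z":-160,"rx":0,"ry":0,"rz":0,"fingers":1},{"x":0,"y":0,"z":-170,"rx":0,"ry":0,"rz":0,"fingers":1},{"x":-30,"y":-17,"z":-170,"rx":0,"ry":0,"rz":0,"fingers":1},{"x":-62,"y":-34,"z":-170,"rx":0,"ry":0,"rz":0,"fingers":1},{"x":-93,"y":-51,"z":-170,"rx":0,"ry":0,"rz":0,"fingers":1},{"x":-124,"y":-68,"z":-170,"rx":0,"ry":0,"rz":0,"fingers":1},{"x":-155,"y":-85,"z":-170,"rx":0,"ry":0,"rz":0,"fingers":1},{"x":-186,"y":-102,"z":-170,"rx":0,"ry":0,"rz":0,"fingers":1},{"x":-217,"y":-119,"z":-170,"rx":0,"ry":0,"rz":0,"fingers":1},{"x":-248,"y":-136,"z":-170,"rx":0,"ry":0,"rz":0,"fingers":1},{"x":-279,"y":-153,"z":-170,"rx":0,"ry":0,"rz":0,"fingers":1},{"x":-300,"y":-165,"z":-170,"rx":0,"ry":0,"rz":0,"fingers":1},{"x":-310,"y":-170,"z":-170,"rx":0,"ry":0,"rz":0,"fingers":1},{"x":-310,"y":-170,"z":-170,"rx":0,"ry":0,"rz":0,"fingers":1},{"x":-310,"y":-170,"z":-170,"rx":0,"ry":0,"rz":0,"fingers":1}]'

```text
time_s: 2.35
tool_pos: [0.4635, 0.334, 0.4109]
tool_rot: [-180.0, -0.1, 158.6]
force: [-0.5, -0.3, -0.9]
grip_width: 0.0008
grasp_force: 0.0
```

Call:
drive_tool --moves '[{"x":-1,"y":-1,"z":30,"rx":0,"ry":0,"rz":0,"fingers":1},{"x":-1,"y":-1,"z":70,"rx":0,"ry":0,"rz":0,"fingers":1},{"x":-1,"y":-1,"z":110,"rx":0,"ry":0,"rz":0,"fingers":1},{"x":-1,"y":-1,"z":150,"rx":0,"ry":0,"rz":0,"fingers":1},{"x":-1,"y":-1,"z":190,"rx":0,"ry":0,"rz":0,"fingers":1},{"x":-1,"y":-1,"z":220,"rx":0,"ry":0,"rz":0,"fingers":1},{"x":-1,"y":-1,"z":238,"rx":0,"ry":0,"rz":0,"fingers":1},{"x":-1,"y":-1,"z":246,"rx":0,"ry":0,"rz":0,"fingers":1},{"x":-1,"y":-1,"z":246,"rx":0,"ry":0,"rz":0,"fingers":1},{"x":-1,"y":-1,"z":246,"rx":0,"ry":0,"rz":0,"fingers":1}]'

```text
time_s: 3.6
tool_pos: [0.4658, 0.332, 0.1666]
tool_rot: [179.9, 0.1, 158.5]
force: [-0.3, -0.2, 0.7]
grip_width: 0.0007
grasp_force: 0.0
```

Run:
```python
from h import *
c=snap("scene","pics/s1.png"); o=sensors.get_obs(); print(o["tool_pos"],o["time_s"])
cv2.imwrite("pics/D.png",cv2.resize(cv2.imread("pics/s1.png")[215:355,330:470],None,fx=4,fy=4,interpolation=cv2.INTER_CUBIC))
```

```text
[0.46576658 0.33195496 0.16655998] 3.65
```

View pics/D.png

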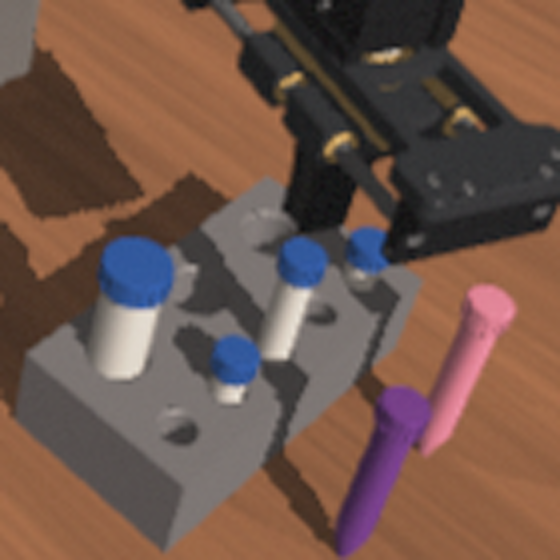

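The crop shows the fingertips' lower end at about (318,228), with the spare's cap top at about (302,257) and nothing touched. I'll check whether the apparent sideways offset fits the geometry.

Run:
```python
from h import *
c=load("pics/s1.npz")
for X in([.4658,.332,.1476],[.4645,.3325,.125],[.4645,.3325,.055]):
    u,v=proj(c,X); print(X,(u-330)*4,(v-215)*4)
# finger bottom-face corners, 19 wide (tool x) 30 wide (tool y)
x=np.array([-.93,.367,0]);y=np.array([.367,.93,0])
for a in(-9.5,9.5):
  for b in(-15,15):
    u,v=proj(c,np.array([.4658,.332,.1476])+a/1e3*x+b/1e3*y); print(a,b,round((u-330)*4),round((v-215)*4))
```

```text
[0.4658, 0.332, 0.1476] 311.29165220789423 215.46588845511428
[0.4645, 0.3325, 0.125] 303.02622360571286 247.82581804384427
[0.4645, 0.3325, 0.055] 271.900086589701 342.30394942236126
-9.5 -15 277 197
-9.5 15 311 243
9.5 -15 312 189
9.5 15 347 234
```

Geometry agrees: the tips are predicted at (311,215) and the cap at (303,248). I'll hold for two seconds, then rise.

Call:
drive_tool --moves '[{"x":1,"y":0,"z":2,"rx":0,"ry":0,"rz":0,"fingers":1},{"x":1,"y":0,"z":2,"rx":0,"ry":0,"rz":0,"fingers":1},{"x":1,"y":0,"z":2,"rx":0,"ry":0,"rz":0,"fingers":1},{"x":1,"y":0,"z":2,"rx":0,"ry":0,"rz":0,"fingers":1},{"x":1,"y":0,"z":2,"rx":0,"ry":0,"rz":0,"fingers":1},{"x":1,"y":0,"z":2,"rx":0,"ry":0,"rz":0,"fingers":1},{"x":1,"y":0,"z":2,"rx":0,"ry":0,"rz":0,"fingers":1},{"x":1,"y":0,"z":2,"rx":0,"ry":0,"rz":0,"fingers":1},{"x":1,"y":0,"z":2,"rx":0,"ry":0,"rz":0,"fingers":1},{"x":1,"y":0,"z":2,"rx":0,"ry":0,"rz":0,"fingers":1},{"x":1,"y":0,"z":2,"rx":0,"ry":0,"rz":0,"fingers":1},{"x":1,"y":0,"z":2,"rx":0,"ry":0,"rz":0,"fingers":1},{"x":1,"y":0,"z":2,"rx":0,"ry":0,"rz":0,"fingers":1},{"x":1,"y":0,"z":2,"rx":0,"ry":0,"rz":0,"fingers":1},{"x":1,"y":0,"z":2,"rx":0,"ry":0,"rz":0,"fingers":1},{"x":1,"y":0,"z":2,"rx":0,"ry":0,"rz":0,"fingers":1},{"x":1,"y":0,"z":2,"rx":0,"ry":0,"rz":0,"fingers":1}]'

```text
time_s: 5.78
tool_pos: [0.4642, 0.3318, 0.1633]
tool_rot: [180.0, 0.0, 158.5]
force: [0.4, 0.6, 0.0]
grip_width: 0.0003
grasp_force: 0.0
```

Call:
drive_tool --moves '[{"x":0,"y":0,"z":-20,"rx":0,"ry":0,"rz":0,"fingers":1},{"x":0,"y":0,"z":-60,"rx":0,"ry":0,"rz":0,"fingers":1},{"x":0,"y":0,"z":-100,"rx":0,"ry":0,"rz":0,"fingers":1},{"x":0,"y":0,"z":-140,"rx":0,"ry":0,"rz":0,"fingers":1},{"x":0,"y":0,"z":-180,"rx":0,"ry":0,"rz":0,"fingers":1},{"x":0,"y":0,"z":-220,"rx":0,"ry":0,"rz":0,"fingers":1},{"x":0,"y":0,"z":-250,"rx":0,"ry":0,"rz":0,"fingers":1},{"x":0,"y":0,"z":-270,"rx":0,"ry":0,"rz":0,"fingers":1},{"x":0,"y":0,"z":-270,"rx":0,"ry":0,"rz":0,"fingers":1}]'

```text
time_s: 6.9
tool_pos: [0.4647, 0.3321, 0.4349]
tool_rot: [179.8, 0.1, 158.5]
force: [-0.1, -0.4, -0.4]
grip_width: 0.0006
grasp_force: 0.0
```

Call:
drive_tool --moves '[{"x":-15,"y":-19,"z":0,"rx":0,"ry":0,"rz":0,"fingers":1},{"x":-35,"y":-45,"z":0,"rx":0,"ry":0,"rz":0,"fingers":1},{"x":-55,"y":-71,"z":0,"rx":0,"ry":0,"rz":0,"fingers":1},{"x":-75,"y":-97,"z":0,"rx":0,"ry":0,"rz":0,"fingers":1},{"x":-95,"y":-123,"z":0,"rx":0,"ry":0,"rz":0,"fingers":1},{"x":-115,"y":-149,"z":0,"rx":0,"ry":0,"rz":0,"fingers":1},{"x":-135,"y":-175,"z":0,"rx":0,"ry":0,"rz":0,"fingers":1},{"x":-155,"y":-201,"z":0,"rx":0,"ry":0,"rz":0,"fingers":1},{"x":-175,"y":-227,"z":0,"rx":0,"ry":0,"rz":0,"fingers":1},{"x":-195,"y":-253,"z":0,"rx":0,"ry":0,"rz":0,"fingers":1},{"x":-215,"y":-279,"z":0,"rx":0,"ry":0,"rz":0,"fingers":1},{"x":-235,"y":-305,"z":0,"rx":0,"ry":0,"rz":0,"fingers":1},{"x":-255,"y":-331,"z":0,"rx":0,"ry":0,"rz":0,"fingers":1},{"x":-275,"y":-357,"z":0,"rx":0,"ry":0,"rz":0,"fingers":1},{"x":-286,"y":-371,"z":0,"rx":0,"ry":0,"rz":0,"fingers":1},{"x":-291,"y":-376,"z":0,"rx":0,"ry":0,"rz":0,"fingers":1},{"x":-291,"y":-376,"z":0,"rx":0,"ry":0,"rz":0,"fingers":1},{"x":-291,"y":-376,"z":0,"rx":0,"ry":0,"rz":0,"fingers":1},{"x":-291,"y":-376,"z":0,"rx":0,"ry":0,"rz":0,"fingers":1}]'

```text
time_s: 9.28
tool_pos: [0.5969, -0.1237, 0.4334]
tool_rot: [180.0, 0.0, 158.6]
force: [-0.6, -0.3, -0.2]
grip_width: 0.0004
grasp_force: 0.0
```

Run:
```python
from h import *
c=snap("scene","pics/s2.png"); snap("wrist","pics/w2.png"); o=sensors.get_obs(); print(o["tool_pos"],o["qpos"])
cv2.imwrite("pics/E.png",np.hstack([cv2.imread("pics/s2.png")[:,60:400],cv2.imread("pics/w2.png")[:,80:480]]))
```

```text
[ 0.59691214 -0.12407902  0.43344351] [-14.96258089  13.36886165  31.16257577  69.74930099  -6.97846386
  98.67477301  82.97533495]
```

View pics/E.png

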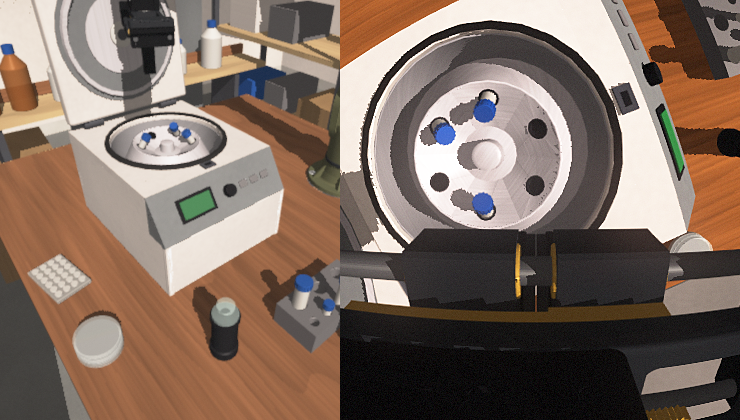

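The wrist view shows the rotor unchanged. The lone tube at (442,130) faces the empty sleeve at (535,186). I'll measure that sleeve with the wrist camera as a second check.

Run:
```python
from h import *
c=load("pics/w2.npz")
def wat(u,v,z):
    x=(u-c["cx"])/c["fx"];y=(v-c["cy"])/c["fy"];r=np.hypot(x,y)
    d=c["R"].T@np.array([x/r*np.sin(r),y/r*np.sin(r),np.cos(r)]); o=-c["R"].T@c["t"]; return o+d*(z-o[2])/d[2]
for n,u,v,z in(("target",535,186,.226),("next",537,128,.226),("opp empty",439,182,.226),("nut",487,154,.232)): print(n,wat(u-260,v,z))
```

```text
target [ 0.598502   -0.12455985  0.226     ]
next [ 0.54026451 -0.09930164  0.226     ]
opp empty [ 0.55392388 -0.2234963   0.226     ]
nut [ 0.54595124 -0.1589685   0.232     ]
```

It agrees to within 2 mm. Now I come straight down and hold.

Call:
drive_tool --moves '[{"x":0,"y":-1,"z":20,"rx":0,"ry":0,"rz":0,"fingers":1},{"x":0,"y":-1,"z":50,"rx":0,"ry":0,"rz":0,"fingers":1},{"x":0,"y":-1,"z":80,"rx":0,"ry":0,"rz":0,"fingers":1},{"x":0,"y":-1,"z":110,"rx":0,"ry":0,"rz":0,"fingers":1},{"x":0,"y":-1,"z":140,"rx":0,"ry":0,"rz":0,"fingers":1},{"x":0,"y":-1,"z":158,"rx":0,"ry":0,"rz":0,"fingers":1},{"x":0,"y":-1,"z":166,"rx":0,"ry":0,"rz":0,"fingers":1},{"x":0,"y":-1,"z":168,"rx":0,"ry":0,"rz":0,"fingers":1},{"x":0,"y":-1,"z":168,"rx":0,"ry":0,"rz":0,"fingers":1}]'

```text
time_s: 10.5
tool_pos: [0.597, -0.1258, 0.2662]
tool_rot: [180.0, 0.1, 158.5]
force: [-0.5, -0.1, 0.7]
grip_width: 0.0003
grasp_force: 0.0
```

Call:
drive_tool --moves '[{"x":0,"y":0,"z":0,"rx":0,"ry":0,"rz":0,"fingers":1},{"x":0,"y":0,"z":0,"rx":0,"ry":0,"rz":0,"fingers":1},{"x":0,"y":0,"z":0,"rx":0,"ry":0,"rz":0,"fingers":1},{"x":0,"y":0,"z":0,"rx":0,"ry":0,"rz":0,"fingers":1},{"x":0,"y":0,"z":0,"rx":0,"ry":0,"rz":0,"fingers":1},{"x":0,"y":0,"z":0,"rx":0,"ry":0,"rz":0,"fingers":1},{"x":0,"y":0,"z":0,"rx":0,"ry":0,"rz":0,"fingers":1},{"x":0,"y":0,"z":0,"rx":0,"ry":0,"rz":0,"fingers":1},{"x":0,"y":0,"z":0,"rx":0,"ry":0,"rz":0,"fingers":1},{"x":0,"y":0,"z":0,"rx":0,"ry":0,"rz":0,"fingers":1},{"x":0,"y":0,"z":0,"rx":0,"ry":0,"rz":0,"fingers":1},{"x":0,"y":0,"z":0,"rx":0,"ry":0,"rz":0,"fingers":1},{"x":0,"y":0,"z":0,"rx":0,"ry":0,"rz":0,"fingers":1},{"x":0,"y":0,"z":0,"rx":0,"ry":0,"rz":0,"fingers":1},{"x":0,"y":0,"z":0,"rx":0,"ry":0,"rz":0,"fingers":1},{"x":0,"y":0,"z":0,"rx":0,"ry":0,"rz":0,"fingers":1},{"x":0,"y":0,"z":0,"rx":0,"ry":0,"rz":0,"fingers":1}]'

```text
time_s: 12.62
tool_pos: [0.5965, -0.1257, 0.2653]
tool_rot: [180.0, 0.0, 158.5]
force: [0.4, -0.0, -0.1]
grip_width: 0.0002
grasp_force: 0.0
```

Run:
```python
from h import *
c=snap("scene","pics/s3.png")
cv2.imwrite("pics/F.png",cv2.resize(cv2.imread("pics/s3.png")[60:200,140:310],None,fx=4,fy=4,interpolation=cv2.INTER_CUBIC))
o=sensors.get_obs(); print(o["tool_pos"],o["force"],o["time_s"],[((u-140)*4,(v-60)*4) for u,v in[proj(c,[.5972,-.1248,.226]),proj(c,[.597,-.1248,.246])]])
```

```text
[ 0.59655963 -0.12569875  0.26527512] [-0.14838686  0.5171067   0.37979728] 12.675 [(np.float64(308.9900189577104), np.float64(380.8228471249706)), (np.float64(306.3907534254554), np.float64(349.7267001057696))]
```

View pics/F.png

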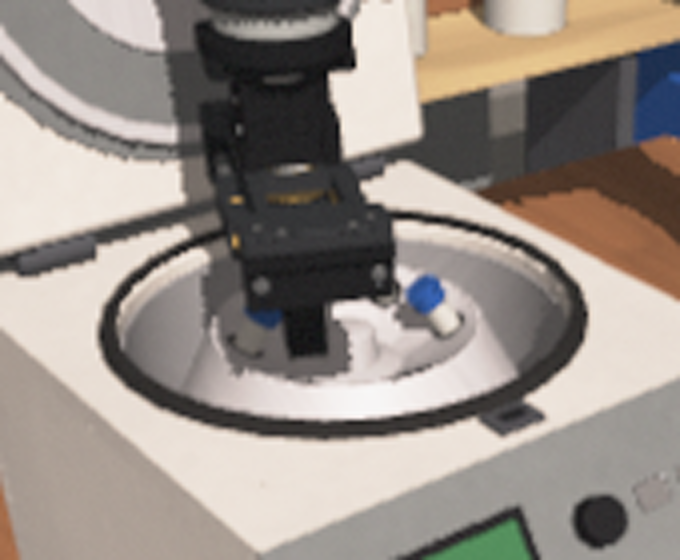

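The fingertips end at about (306,352), as predicted for 2 cm above the mouth. There is no contact force, so I'm handing in.

```bash
python3 -c "
from cell import workorder; print(workorder.sign_off())"
```

```text
the job is handed in; nothing more can be done
None
```

I pointed for about 2 s at the spare tube's cap, then at the empty sleeve across from the unpartnered tube, about 2 cm above each; the arm finished there with no contact forces measured, and the job was handed in at about 12.7 s (no verdict returned).

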